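# Set the spacer stack on the label-reel arbor

## Robot

A 6-joint arm with a two-finger parallel gripper is mounted at the origin on the work surface. World frame = base frame: x ahead of the robot, y to its left, z up, the work surface at z = 0. Lengths are in mm, angles in rad, forces in N, time in s.
With the tool pointing down it reaches from about 400 to 925 mm from the base axis. Payload 12.5 kg.
Tool frame: the origin (TCP) lies at the centre of the arm's flange, where the gripper is bolted on; the fingertips stand 190 mm ahead of it and the grasp point (between the pads) lies 171 mm ahead of it; z points along the fingers, y is the line along which they close (so a half turn about z gives the same grasp; the last joint's range is limited). The gripper opens to 95 mm and grips with 3 to 60 N. Pads are 20 mm wide; open, the fingers measure 119 mm over their backs; the gripper's body (75 mm by 180 mm) begins 59 mm behind the grasp point.
Start: joints at [1.115, 0.491, 1.559, -0, 1.092, -0.106], TCP at [214.17, 587.159, 404.761] pointing down, gripper open.
Joint ranges: [-3.1, 3.1], [-0.84, 2.19], [0.05, 2.79], [-1.13, 4.28], [0.06, 2.93], [-2.69, 2.69]. Speed limits (rad/s): [2.22, 2.22, 2.79, 3.14, 3.14, 3.14].

## Interface

Orientations are given as [roll, pitch, yaw] about the fixed x, y, z axes, in that order (R = Rz(yaw) Ry(pitch) Rx(roll)).
In Python, from cell import env, read_camera, search_frame, cut_out gives the robot as it stands. The module is installed in compiled form; this text tells all that it offers.
- The arm moves only by the tool move_arm, never from a script. Its argument "commands" is a list of rows, each a list of 3 entries, a list of its own where there are three numbers: the shift along the world's x, y, z normalised to -1 to 1, where 1 is 0.03 m, then the turn about the world's z normalised to -1 to 1, where 1 is 0.08 rad, then the opening, from -1 (shut) to 1 (fully open), so that 0 is half open. A call has 1 to 20 rows; each row shifts and turns the commanded pose from where the row before left it; what a row does not reach is not made up. A row lasts 1/12 s, in which the tool goes at most 41.7 mm and 7.16 degrees, less where a joint would pass 70% of its speed; a pose out of reach is approached as far as the arm can. A call with a number of a shift or a turn outside -1 to 1 is refused whole. A call with a gripper value outside its range is refused whole. The fingers move at their own pace and stop on an object; the grip force is fixed at half the most. Time passes only in rows, so rows that do not move let the fingers close. It gives the time, the measured TCP pose, the force, the opening and the grip force at its end, in the units of the state.
- env.state(): the state, without advancing time (a new reading comes with each control period).
- read_camera(name): name is "scene" or "top" or "wrist"; returns a dict with "image" (480x640x3 uint8, red, green, blue), "fx", "fy", "cx", "cy" (pixels), "rvec" (rotation vector, rad) and "tvec" (3), from world to camera coordinates, as OpenCV has them. Camera axes: x right, y down, z forward; pixel columns grow to the right and rows downward; lengths in mm; the calibration is good to about 2 mm. A picture is of the moment at which its call begins. There is no depth.
- env.job_done(): hands the job in; it is judged then, once.
Trained networks look in a picture, given as the dict that the camera call returned (one of the last four; its "shot" number tells which), for a name from the list of things; names that differ only in an ending like _2 or _b are one class to them, and where a whole thing is asked for, a point or a joint stands for the part that bears it (a point fixed in the world has none). Each returns a list of dicts, best first, with "confidence" (0 to 1); they miss things now and then, are a little off and sometimes report something else, mostly with a low value. They report only what shows in the picture. A call takes as long as a camera call. They do not tell look-alikes from the thing itself.
- search_frame(thing, picture): "at" ([column, row] in pixels, amid what is visible of it).
- cut_out(thing, picture): "region" (480x640 bool, what is visible of it) and "at" ([column, row] in pixels, amid what is visible of it).
The state is a dict: "t": time; "joints": joint angles; "qvel": joint speeds; "tau": joint torques, N m; "eef_pos": TCP position; "tcp_rot": TCP orientation; "ft_force": force on the tool from outside, world axes, zero at the start; "moment": the same for the moment, N m; "opening": opening from 0.0 (shut) to 1.0 (fully open); "grip_force": force on a finger pad.
Only numpy, scipy, OpenCV 4.12 (cv2) and the standard library are available. Lean on these libraries where they do the work, as an engineer would, in place of code of your own. Each camera call takes 0.05 s, during which the arm holds its last target. There are 200 camera calls.

## Task

Thread the three spacers onto the upright label-reel arbor in order of thickness: the thick red one first, then the medium yellow one, then the thin blue one on top. Press each spacer home flat on what lies below it until the sprung white seat under the stack gives and stands one to two millimetres below its free height, hold it there for a moment and let go, never squashing the seat to near the end of its travel. Leave the stack standing free on the seat, and the bottle, the jar and the label reel where they are.

Things in the scene. Friction and masses are not known exactly. Their poses are not given: they have to be found in the camera images.
- thick_spacer (a point): Red plastic ring 12 mm thick, about 50 g, lying flat on the table at the start. The bore is 25 mm, the outside diameter 50 mm. Origin at its centre, half-way up; z along the bore (up as it lies).
- medium_spacer (a point): Yellow plastic ring 9 mm thick, about 40 g, lying flat on the table at the start. The bore is 25 mm, the outside diameter 50 mm. Origin at its centre, half-way up; z along the bore (up as it lies).
- thin_spacer (a point): Blue plastic ring 6 mm thick, about 30 g, lying flat on the table at the start. The bore is 25 mm, the outside diameter 50 mm. Origin at its centre, half-way up; z along the bore (up as it lies).
- arbor_tip (a point): The top of a fixed upright steel arbor, 87 mm above the table, on its axis; z up. The shaft is 22 mm in diameter; its top 10 mm are a cone that narrows to 8 mm. It stands 37 to 57 mm above the unloaded seat: hold a spacer low in the fingers, near its underside, so that the shaft fits below the gripper's body.
- arbor_strips (a point): Point on the arbor's axis 69 mm above the table, where three brass drag strips in the shaft's sides reach full width, after sloping out from 80 mm. They run on down to the foot, spring outwards, centre the spacers and drag on them with roughly 3 to 8 N as they are pushed down (up to 12 N on the slope), so that a spacer does not fall down by itself.
- arbor_base (a point): Centre of the underside of the arbor's base, a disc 110 mm in diameter and 10 mm high, on the table. Above it, around the shaft's foot, is a white sprung seat disc 42 mm in diameter on a screw adjuster: its unloaded upper face may stand anywhere from 30 to 50 mm above the table (it differs each time and is not reported: feel for it).
- seat (a joint): How far the sprung seat is pressed down from its unloaded height, in m: 0 to 0.0035 (end of travel). Spring rate 8 N per mm: 1 mm takes 8 N, 2.5 mm takes 20 N, on top of the drag. Under each spacer in turn it should be pressed down more than 0.8 mm for at least 0.2 s, never beyond 2.5 mm; let go, it eases back up, lifting the stack a little.
- syrup_mid (a point): Bystander: dark bottle, 64 mm in diameter, 220 mm high; point half-way up its axis.
- jar_mid (a point): Bystander: red jar, 90 mm in diameter, 130 mm high; point half-way up its axis.
- reel_mid (a point): Bystander: reel of labels lying flat, 110 mm in diameter, 36 mm high; point at its centre.
There are look-alikes about, which are no part of the job. Of the things that look like the part that bears arbor_tip, the larger one is meant. Several things look just like the part that bears thick_spacer: the one meant starts nearest to the robot's base.

How it is judged:
By the outcome, as a careful person would: the job done as asked, in the order asked, and still so for the second after the job is handed in, with the robot touching nothing.
It also fails if it takes over 72 s, if anything falls off the work surface, if the arm or the gripper's body presses on something with over 40 N, if the wrist force passes 120 N, or if a joint passes its speed limit or range.

## Working session

There is one attempt and no reset: what is moved stays moved. The work goes in short steps, Python scripts to look and compute and a tool call to move; the robot and the scene stay as the last step left them, time stands still between calls to the robot, and variables do not carry over. Pictures are saved under pics/ and viewed, at most 10 in all, crops included, and the job is handed in when it is done.

Besides the shell and the picture viewer there is one more tool, called as name(argument=value, ...), one argument or row to a line, values as JSON. move_arm: Moves the arm, as the interface text tells. Its arguments: {"type":"object","properties":{"commands":{"type":"array","items":{"type":"array"}}},"required":["commands"]}

```bash
mkdir -p pics
cat > h.py <<'E'
import cv2,numpy as np
from cell import env,read_camera,search_frame,cut_out
def ray(p,uv):
    R=cv2.Rodrigues(np.array(p["rvec"],float))[0];t=np.array(p["tvec"],float).ravel()
    d=R.T@np.array([(uv[0]-p["cx"])/p["fx"],(uv[1]-p["cy"])/p["fy"],1]);return -R.T@t,d
def atz(p,uv,z):
    c,d=ray(p,uv);return c+d*(z-c[2])/d[2]
def proj(p,X):
    K=np.array([[p["fx"],0,p["cx"]],[0,p["fy"],p["cy"]],[0,0,1]],float)
    return cv2.projectPoints(np.array([X],float),np.array(p["rvec"],float),np.array(p["tvec"],float),K,None)[0].ravel()
def save(p,n): cv2.imwrite("pics/"+n,cv2.cvtColor(p["image"],cv2.COLOR_RGB2BGR))
E
python3 - <<'E'
from h import *
Z=dict(thick_spacer=12,medium_spacer=9,thin_spacer=6,arbor_tip=87,syrup_mid=110,jar_mid=65,reel_mid=18,arbor_base=5)
s=env.state();print(s)
for c in("top","scene"):
    p=read_camera(c);save(p,c+"0.png");print(c,p["fx"],-cv2.Rodrigues(np.array(p["rvec"],float))[0].T@np.array(p["tvec"],float).ravel())
    for n in Z:
        for r in search_frame(n,p): print(n,round(r["confidence"],2),np.round(r["at"]),np.round(atz(p,r["at"],Z[n])))
E
```

```text
{'t': 0.0, 'joints': array([ 1.11539457e+00,  4.91560947e-01,  1.55945243e+00,  1.71324586e-05,
        1.09172323e+00, -1.05645168e-01]), 'qvel': array([ 0.00132726,  0.00124686, -0.00081268, -0.00067324, -0.00125932,
        0.00100574]), 'tau': array([ 6.81412330e-04, -6.12637997e+01, -2.58183199e+01,  6.93206163e-02,
        4.82040457e-02, -6.25185066e-05]), 'eef_pos': array([214.15655599, 587.12666736, 404.15974367]), 'tcp_rot': array([-3.14045668e+00, -1.35738100e-04,  2.79182808e+00]), 'ft_force': array([-0.16664224,  0.92112064, -0.42113017]), 'moment': array([0.03706131, 0.01819122, 0.02604056]), 'grip_force': 0.0, 'opening': 0.9999266703627326}
top 538.7509668295007 [ 451.77685782   71.83665697 1234.22743246]
thick_spacer 0.87 [377. 281.] [474. -88.  12.]
thick_spacer 0.54 [367. 231.] [587. -70.  12.]
medium_spacer 0.78 [445. 203.] [ 649. -253.    9.]
thin_spacer 0.82 [445. 288.] [ 455. -244.    6.]
arbor_tip 0.92 [214. 290.] [460. 268.  87.]
arbor_tip 0.89 [275. 251.] [541. 136.  87.]
syrup_mid 0.63 [171. 183.] [686. 353. 110.]
syrup_mid 0.49 [279. 256.] [528. 128. 110.]
jar_mid 0.75 [361. 149.] [765. -56.  65.]
reel_mid 0.97 [150. 309.] [421. 422.  18.]
arbor_base 0.98 [217. 287.] [468. 275.   5.]
arbor_base 0.57 [280. 255.] [538. 131.   5.]
scene 613.3275665629681 [1468.45830373  639.17819172  916.00962238]
thick_spacer 0.74 [280. 257.] [612. -76.  12.]
thick_spacer 0.67 [306. 226.] [479. -97.  12.]
thick_spacer 0.19 [240. 280.] [ 726. -100.   12.]
medium_spacer 0.47 [221. 244.] [ 650. -227.    9.]
medium_spacer 0.32 [304. 228.] [487. -97.   9.]
thin_spacer 0.6 [258. 202.] [ 456. -269.    6.]
arbor_tip 0.72 [370. 279.] [639. 180.  87.]
arbor_tip 0.6 [450. 277.] [543. 313.  87.]
jar_mid 0.64 [239. 281.] [772. -57.  65.]
reel_mid 0.92 [514. 291.] [429. 421.  18.]
arbor_base 0.88 [371. 277.] [550. 134.   5.]
arbor_base 0.58 [451. 280.] [458. 287.   5.]
```

View pics/top0.png

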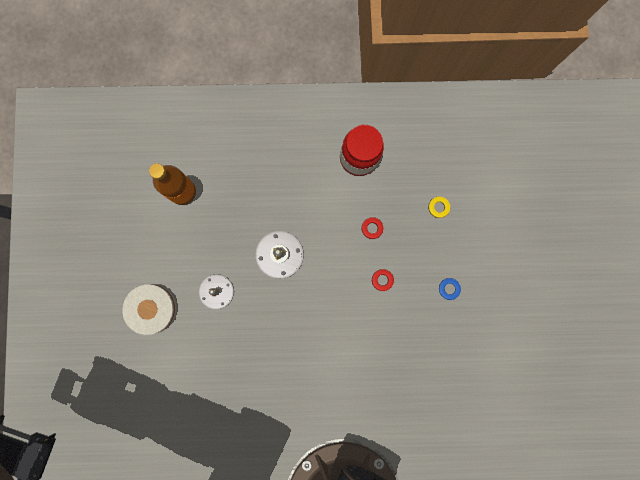

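View pics/scene0.png

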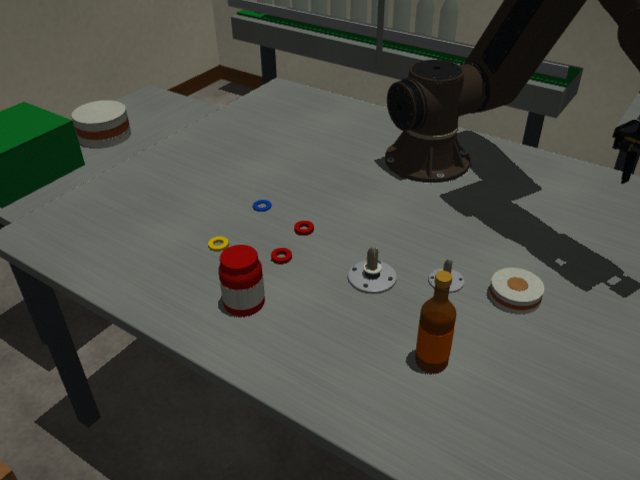

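The top view shows the meant (nearer) red ring at (382,280), yellow at (440,207), blue at (450,289) and the larger arbor at (280,254). The scene view agrees. Next I refine these with cut-outs and colour.

Run:
```python
from h import *
seed=dict(thick_spacer=(474,-100,6),medium_spacer=(649,-240,4.5),thin_spacer=(455,-256,3))
rng=dict(thick_spacer=[((0,120,60),(6,255,255)),((172,120,60),(180,255,255))],medium_spacer=[((22,120,60),(34,255,255))],thin_spacer=[((100,120,60),(125,255,255))])
for c in("top","scene"):
    p=read_camera(c);hsv=cv2.cvtColor(p["image"],cv2.COLOR_RGB2HSV)
    for n,X in seed.items():
        m=sum(cv2.inRange(hsv,a,b) for a,b in rng[n])
        k,l,st,ce=cv2.connectedComponentsWithStats(m)
        u=proj(p,X);j=[i for i in range(1,k) if st[i,4]>40];i=min(j,key=lambda i:np.hypot(*(ce[i]-u)))
        pts=cv2.findContours((l==i).astype(np.uint8),0,1)[0];e=cv2.fitEllipse(max(pts,key=len))
        print(c,n,np.round(ce[i],1),st[i],np.round(e[0],1),np.round(atz(p,e[0],X[2]),1))
    for r in cut_out("arbor_base",p)[:2]:
        m=r["region"].astype(np.uint8);q=max(cv2.findContours(m,0,1)[0],key=len);e=cv2.fitEllipse(cv2.convexHull(q))
        print(c,"base",r["confidence"],e,np.round(atz(p,e[0],10),1))
    print(proj(p,(538,131,87)),proj(p,(538,131,10)))
p=read_camera("top");v=cv2.resize(p["image"][210:300,240:330],None,fx=6,fy=6,interpolation=2);q=read_camera("scene");w=cv2.resize(q["image"][235:300,335:410],None,fx=6,fy=6,interpolation=2)
o=np.zeros((540,990+0,3),np.uint8);o=np.zeros((540,990,3),np.uint8);o[:,:540]=v;o[:390,540:990]=w;save({"image":cv2.resize(o,(792,432))},"arb.png")
```

```text
top thick_spacer [382.5 279.7] [372 269  22  22 284] [382.5 279.7] [ 476.4 -102.     6. ]
top medium_spacer [439.  206.7] [429 196  21  22 278] [439.  206.7] [ 642.2 -238.8    4.5]
top thin_spacer [449.4 288.6] [439 278  22  22 268] [449.4 288.6] [ 453.2 -254.7    3. ]
top base 0.93 ((278.9819030761719, 254.1328582763672), (47.42793273925781, 48.183074951171875), 157.3961181640625) [539.  132.5  10. ]
top base 0.62 ((215.7433624267578, 291.34210205078125), (34.190975189208984, 35.68070983886719), 69.27384185791016) [457.6 276.2  10. ]
[277.8603911  252.04402863] [279.64109038 254.54787056]
scene thick_spacer [303.8 226.4] [294 221  20  12 161] [303.8 226.4] [ 476.9 -104.5    6. ]
scene medium_spacer [217.9 243.2] [208 236  21  15 210] [217.9 243.2] [ 646.4 -239.4    4.5]
scene thin_spacer [261.6 204.9] [253 200  18  11 137] [261.6 204.9] [ 457.2 -255.8    3. ]
scene base 0.77 ((371.4455261230469, 271.6559143066406), (46.61247253417969, 49.9658203125), 122.76985931396484) [537.4 127.7  10. ]
[373.95061338 245.54849147] [372.56263916 272.32290454]
```

View pics/arb.png

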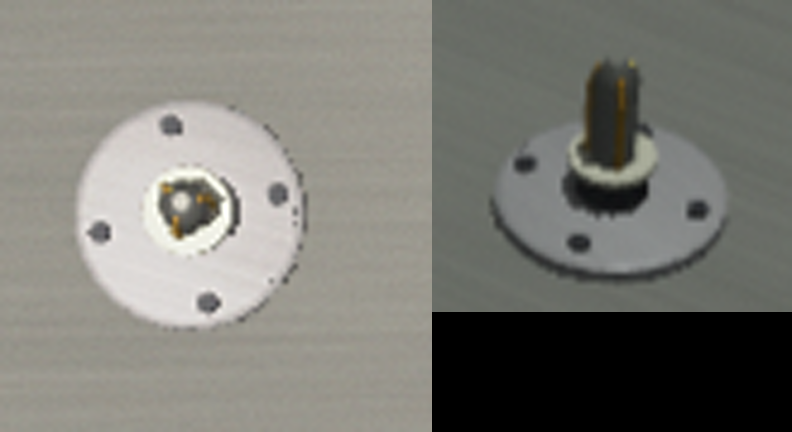

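The crop shows the larger arbor with its shaft tip at top-view pixel ~(278,252) and its base centre at ~(279,254); both give (538,131) mm. I move over it to look with the wrist camera.

move_arm(
  commands=[
    [[0.68, -0.95, 0], 0, 1],
    [[0.68, -0.95, 0], 0, 1],
    [[0.68, -0.95, 0], 0, 1],
    [[0.68, -0.95, 0], 0, 1],
    [[0.68, -0.95, 0], 0, 1],
    [[0.68, -0.95, 0], 0, 1],
    [[0.68, -0.95, 0], 0, 1],
    [[0.68, -0.95, 0], 0, 1],
    [[0.68, -0.95, 0], 0, 1],
    [[0.68, -0.95, 0], 0, 1],
    [[0.68, -0.95, 0], 0, 1],
    [[0.68, -0.95, 0], 0, 1],
    [[0.68, -0.95, 0], 0, 1],
    [[0.68, -0.95, 0], 0, 1],
    [[0.68, -0.95, 0], 0, 1],
    [[0.68, -0.95, 0], 0, 1],
    [[0, 0, 0], 0, 1],
    [[0, 0, 0], 0, 1],
  ],
)

```text
t: 2.7
eef_pos: [541.3, 129.8, 404.5]
tcp_rot: [3.142, -0.0, 2.789]
ft_force: [-0.4, 0.5, -0.6]
opening: 0.998
grip_force: 0.0
```

Run:
```python
from h import *
s=env.state();print(s["t"],s["eef_pos"],s["tcp_rot"],s["ft_force"])
p=read_camera("wrist");save(p,"w1.png");print(p["fx"],ray(p,(320,240)))
for n in("arbor_tip","arbor_base"):
  for r in search_frame(n,p):print(n,r["confidence"],r["at"],atz(p,r["at"],87))
print(proj(p,(538,131,87)),proj(p,(538,131,10)))
```

```text
2.7 [541.27260167 129.75156796 404.49658663] [ 3.14158497e+00 -2.76335605e-04  2.78893467e+00] [-0.44242523  0.50662402 -0.58188957]
429.8678677150636 (array([475.29436707, 153.18209719, 383.8106823 ]), array([ 0.23805777, -0.08513868, -0.9675201 ]))
arbor_tip 0.85 [321.7, 203.6] [524.07382703 137.2418952   87.        ]
arbor_tip 0.66 [453.0, 55.8] [463.04717281 249.44090381  87.        ]
arbor_base 0.63 [453.7, 57.9] [464.41604891 249.52098722  87.        ]
arbor_base 0.62 [321.3, 204.0] [524.24262686 136.88246386  87.        ]
[320.18784808 224.88479636] [319.95072308 205.75690208]
```

View pics/w1.png

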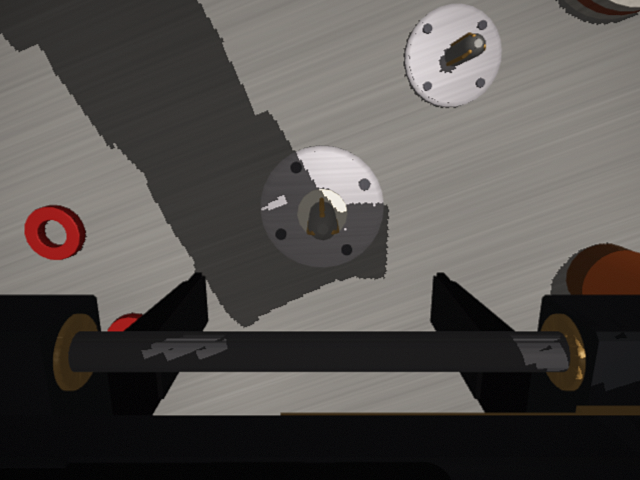

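The wrist view shows the big arbor's base disc around (322,207) with bolts at (296,167), (364,184), (281,234) and (347,250), and its shaft tip near (322,232).

Run:
```python
from h import *
p=read_camera("wrist")
for n in("arbor_tip","arbor_base"):
  for r in cut_out(n,p):
    q=max(cv2.findContours(r["region"].astype(np.uint8),0,1)[0],key=len);e=cv2.fitEllipse(cv2.convexHull(q));print(n,r["confidence"],np.round(e[0],1),e[1],atz(p,e[0],10))
b=[(296,167),(364,184),(281,234),(347,250)];print(np.mean([atz(p,u,10) for u in b],0))
print(proj(p,(538,131,45)))
v=cv2.resize(p["image"][180:250,280:365],None,fx=8,fy=8,interpolation=2);save({"image":np.clip(v*1.8,0,255).astype(np.uint8)},"w2.png")
```

```text
arbor_tip 0.66 [450.6  58.1] (93.8035659790039, 104.51944732666016) [459.15782852 274.05326157  10.        ]
arbor_tip 0.46 [604.5 276.9] (63.037681579589844, 84.26298522949219) [688.72594409 356.29516855  10.        ]
arbor_tip 0.3 [319.8 214. ] (47.60092544555664, 48.89633560180664) [543.71984665 130.39398457  10.        ]
arbor_base 0.98 [319.5 207.8] (121.15655517578125, 122.5555191040039) [538.46292334 132.08106452  10.        ]
arbor_base 0.79 [450.5  57.8] (95.36911010742188, 104.96959686279297) [458.93375536 274.00224991  10.        ]
[540.5561112  133.65329271  10.        ]
[318.11773774 215.62338206]
```

View pics/w2.png

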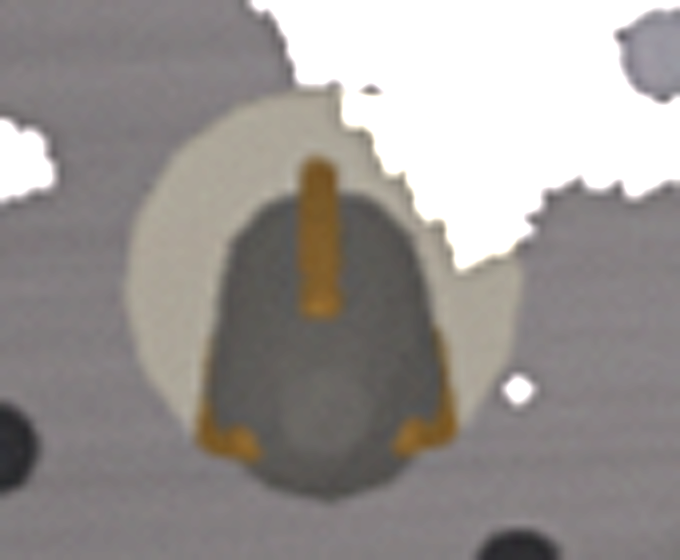

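move_arm(
  commands=[
    [[-0.24, -0.86, -0.38], 0, 1],
    [[-0.24, -0.86, -0.38], 0, 1],
    [[-0.24, -0.86, -0.38], 0, 1],
    [[-0.24, -0.86, -0.38], 0, 1],
    [[-0.24, -0.86, -0.38], 0, 1],
    [[-0.24, -0.86, -0.38], 0, 1],
    [[-0.24, -0.86, -0.38], 0, 1],
    [[-0.24, -0.86, -0.38], 0, 1],
    [[-0.24, -0.86, -0.38], 0, 1],
    [[0, 0, 0], 0, 1],
    [[0, 0, 0], 0, 1],
  ],
)

```text
t: 3.92
eef_pos: [475.6, -101.4, 301.9]
tcp_rot: [3.141, -0.001, 2.79]
ft_force: [0.8, -0.2, 1.0]
opening: 1.003
grip_force: 0.0
```

```bash
cat >> h.py <<'E'
RNG=dict(thick_spacer=[((0,120,50),(6,255,255)),((172,120,50),(180,255,255))],medium_spacer=[((22,120,50),(34,255,255))],thin_spacer=[((100,120,50),(125,255,255))])
def ring(p,n,z):
    hsv=cv2.cvtColor(p["image"],cv2.COLOR_RGB2HSV);m=sum(cv2.inRange(hsv,a,b) for a,b in RNG[n])
    out=[]
    for q in cv2.findContours(m,0,1)[0]:
        if cv2.contourArea(q)>1500:
            e=cv2.fitEllipse(cv2.convexHull(q));out.append((np.round(e[0],1),np.round(e[1],1),np.round(atz(p,e[0],z),1)))
    return out
E
python3 - <<'E'
from h import *
s=env.state();print(s["t"],s["eef_pos"],s["tcp_rot"],s["ft_force"])
p=read_camera("wrist");save(p,"w3.png");print(ring(p,"thick_spacer",6),proj(p,(476.5,-102.5,6)))
E
```

```text
3.9167 [ 475.58299025 -101.43177737  301.91489213] [ 3.14143300e+00 -8.70586095e-04  2.79023836e+00] [ 0.78506701 -0.15518356  1.03366596]
[(array([402.7, 384.8]), array([63. , 69.8]), array([599.6, -83.1,   6. ])), (array([319.9, 241.8]), array([74.9, 75.3]), array([ 478.3, -102.6,    6. ]))] [319.09571156 239.27970516]
```

View pics/w3.png

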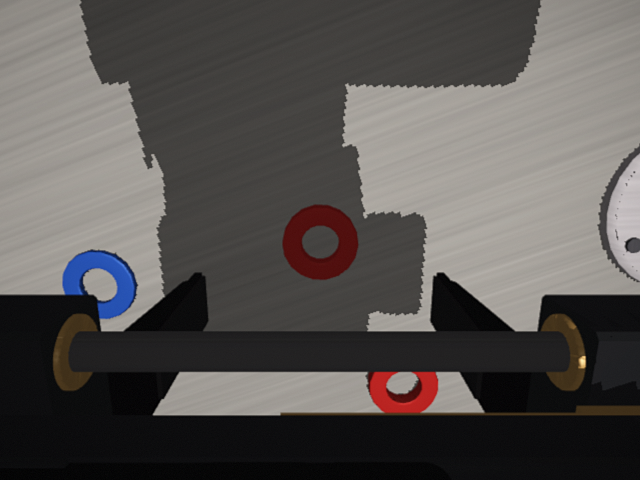

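move_arm(
  commands=[
    [[0.06, -0.04, -0.8], 0, 1],
    [[0, 0, -0.8], 0, 1],
    [[0, 0, -0.8], 0, 0.8],
    [[0, 0, -0.8], 0, 0.6],
    [[0, 0, -0.43], 0, 0.4],
    [[0, 0, 0], 0, 0.4],
    [[0, 0, 0], 0, -1],
    [[0, 0, 0], 0, -1],
    [[0, 0, 0], 0, -1],
    [[0, 0, 0], 0, -1],
    [[0, 0, 0], 0, -1],
    [[0, 0, 0], 0, -1],
  ],
)

```text
t: 4.97
eef_pos: [477.8, -102.0, 194.2]
tcp_rot: [3.141, 0.002, 2.792]
ft_force: [1.7, 5.0, 6.9]
opening: 0.52
grip_force: 30.0
```

move_arm(
  commands=[
    [[0, 0, 0.95], 0, -1],
    [[0, 0, 0.95], 0, -1],
    [[0, 0, 0.95], 0, -1],
    [[0, 0, 0.95], 0, -1],
    [[0.23, 0.86, 0], 0, -1],
    [[0.23, 0.86, 0], 0, -1],
    [[0.23, 0.86, 0], 0, -1],
    [[0.23, 0.86, 0], 0, -1],
    [[0.23, 0.86, 0], 0, -1],
    [[0.23, 0.86, 0], 0, -1],
    [[0.23, 0.86, 0], 0, -1],
    [[0.23, 0.86, 0], 0, -1],
    [[0.23, 0.86, 0], 0, -1],
    [[0, 0, 0], 0, -1],
    [[0, 0, 0], 0, -1],
  ],
)

```text
t: 6.22
eef_pos: [539.5, 130.9, 307.3]
tcp_rot: [3.142, 0.0, 2.794]
ft_force: [0.1, 0.4, -0.7]
opening: 0.521
grip_force: 30.0
```

Run:
```python
from h import *
s=env.state();print(s["t"],s["eef_pos"],s["tcp_rot"],s["ft_force"],s["opening"])
p=read_camera("wrist");save(p,"w4.png");print(ring(p,"thick_spacer",s["eef_pos"][2]-188),proj(p,(540,131,87)))
```

```text
6.2167 [539.46611055 130.88181095 307.34239867] [3.14155621e+00 1.15982402e-04 2.79389628e+00] [ 0.07235583  0.41872945 -0.67438792] 0.5214069626655077
[(array([318.9, 300.9]), array([117.2, 119.9]), array([539.2, 130.1, 119.3]))] [321.16479837 275.93845466]
```

View pics/w4.png

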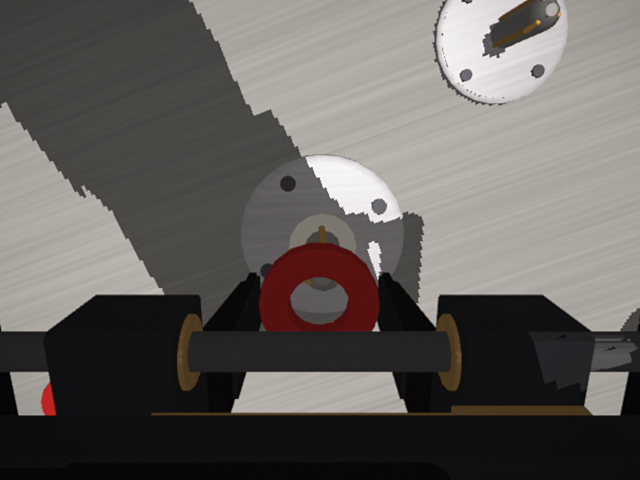

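The ring is held centrally at (319,301). The shaft shows just behind it, with its edge at (321,291) through the bore, and is aligned within about 1 mm. Lowering gently while watching the force.

move_arm(
  commands=[
    [[0, 0.03, -0.4], 0, -1],
    [[0, 0, -0.4], 0, -1],
    [[0, 0, -0.2], 0, -1],
    [[0, 0, -0.1], 0, -1],
    [[0, 0, 0], 0, -1],
    [[0, 0, 0], 0, -1],
  ],
)

```text
t: 6.77
eef_pos: [539.8, 130.4, 274.6]
tcp_rot: [3.142, 0.0, 2.791]
ft_force: [-0.1, 0.5, -1.5]
opening: 0.519
grip_force: 30.0
```

move_arm(
  commands=[
    [[0, 0, -0.1], 0, -1],
    [[0, 0, 0], 0, -1],
  ],
)

```text
t: 6.93
eef_pos: [539.7, 130.8, 271.4]
tcp_rot: [3.141, 0.001, 2.792]
ft_force: [0.4, 0.6, -1.4]
opening: 0.518
grip_force: 30.0
```

move_arm(
  commands=[
    [[0, 0, -0.1], 0, -1],
    [[0, 0, 0], 0, -1],
  ],
)

```text
t: 7.1
eef_pos: [539.9, 131.0, 268.2]
tcp_rot: [3.141, 0.001, 2.792]
ft_force: [3.6, 2.9, -0.9]
opening: 0.522
grip_force: 30.0
```

move_arm(
  commands=[
    [[0.02, 0.015, -0.1], 0, -1],
    [[0, 0, 0], 0, -1],
  ],
)

```text
t: 7.27
eef_pos: [540.3, 131.6, 265.0]
tcp_rot: [3.141, -0.0, 2.792]
ft_force: [1.7, 3.9, -1.7]
opening: 0.515
grip_force: 30.0
```

move_arm(
  commands=[
    [[0, 0, -0.1], 0, -1],
    [[0, 0, 0], 0, -1],
  ],
)

```text
t: 7.43
eef_pos: [540.3, 131.5, 261.8]
tcp_rot: [3.141, -0.0, 2.792]
ft_force: [3.9, 3.4, -6.3]
opening: 0.521
grip_force: 30.0
```

move_arm(
  commands=[
    [[0, 0, -0.1], 0, -1],
    [[0, 0, 0], 0, -1],
  ],
)

```text
t: 7.6
eef_pos: [540.3, 131.4, 258.8]
tcp_rot: [3.141, -0.0, 2.792]
ft_force: [3.9, 4.9, -6.3]
opening: 0.516
grip_force: 30.0
```

move_arm(
  commands=[
    [[0.015, 0.02, -0.08], 0, -1],
  ],
)

```text
t: 7.68
eef_pos: [540.8, 131.9, 257.0]
tcp_rot: [3.141, 0.0, 2.792]
ft_force: [0.4, 1.7, 5.8]
opening: 0.516
grip_force: 30.0
```

move_arm(
  commands=[
    [[0, 0, -0.08], 0, -1],
  ],
)

```text
t: 7.77
eef_pos: [540.8, 132.0, 254.6]
tcp_rot: [3.141, 0.0, 2.792]
ft_force: [0.2, 3.2, 6.8]
opening: 0.518
grip_force: 30.0
```

move_arm(
  commands=[
    [[0, 0, -0.08], 0, -1],
  ],
)

```text
t: 7.85
eef_pos: [540.8, 131.9, 252.2]
tcp_rot: [3.141, 0.0, 2.792]
ft_force: [0.9, 3.1, 5.7]
opening: 0.518
grip_force: 30.0
```

move_arm(
  commands=[
    [[0, 0, -0.08], 0, -1],
  ],
)

```text
t: 7.93
eef_pos: [540.8, 131.9, 249.8]
tcp_rot: [3.141, 0.001, 2.792]
ft_force: [0.6, 2.3, 5.9]
opening: 0.516
grip_force: 30.0
```

move_arm(
  commands=[
    [[0, 0, -0.08], 0, -1],
  ],
)

```text
t: 8.02
eef_pos: [540.8, 131.9, 247.4]
tcp_rot: [3.141, 0.001, 2.792]
ft_force: [1.8, 2.5, 5.6]
opening: 0.517
grip_force: 30.0
```

move_arm(
  commands=[
    [[0.01, 0.01, -0.06], 0, -1],
  ],
)

```text
t: 8.1
eef_pos: [541.0, 132.2, 245.5]
tcp_rot: [-3.142, 0.0, 2.792]
ft_force: [-0.6, 1.8, 6.0]
opening: 0.52
grip_force: 30.0
```

move_arm(
  commands=[
    [[0, 0, -0.05], 0, -1],
  ],
)

```text
t: 8.18
eef_pos: [541.0, 132.2, 244.0]
tcp_rot: [-3.142, -0.0, 2.792]
ft_force: [-0.4, 2.0, 6.0]
opening: 0.521
grip_force: 30.0
```

move_arm(
  commands=[
    [[0, 0, -0.05], 0, -1],
  ],
)

```text
t: 8.27
eef_pos: [541.0, 132.2, 242.6]
tcp_rot: [-3.142, 0.0, 2.792]
ft_force: [0.1, 1.9, 6.3]
opening: 0.519
grip_force: 30.0
```

move_arm(
  commands=[
    [[0, 0, -0.05], 0, -1],
  ],
)

```text
t: 8.35
eef_pos: [541.0, 132.2, 241.1]
tcp_rot: [-3.142, 0.0, 2.792]
ft_force: [0.5, 2.4, 6.7]
opening: 0.519
grip_force: 30.0
```

move_arm(
  commands=[
    [[0, 0.01, -0.04], 0, -1],
  ],
)

```text
t: 8.43
eef_pos: [541.0, 132.4, 239.9]
tcp_rot: [-3.141, -0.0, 2.792]
ft_force: [-0.0, 1.2, 6.7]
opening: 0.518
grip_force: 30.0
```

move_arm(
  commands=[
    [[0, 0, -0.04], 0, -1],
  ],
)

```text
t: 8.52
eef_pos: [541.0, 132.4, 238.7]
tcp_rot: [-3.141, 0.0, 2.792]
ft_force: [-0.0, 1.8, 6.8]
opening: 0.515
grip_force: 30.0
```

move_arm(
  commands=[
    [[0, 0, -0.03], 0, -1],
  ],
)

```text
t: 8.6
eef_pos: [541.0, 132.4, 237.8]
tcp_rot: [-3.141, 0.0, 2.792]
ft_force: [-0.5, 2.0, 5.7]
opening: 0.523
grip_force: 30.0
```

move_arm(
  commands=[
    [[0, 0, -0.03], 0, -1],
  ],
)

```text
t: 8.68
eef_pos: [541.0, 132.4, 236.9]
tcp_rot: [-3.141, 0.0, 2.792]
ft_force: [0.2, 0.9, 5.5]
opening: 0.519
grip_force: 30.0
```

move_arm(
  commands=[
    [[0, 0, -0.03], 0, -1],
  ],
)

```text
t: 8.77
eef_pos: [541.0, 132.4, 236.0]
tcp_rot: [-3.141, 0.0, 2.792]
ft_force: [-0.3, 1.7, 5.9]
opening: 0.52
grip_force: 30.0
```

move_arm(
  commands=[
    [[0, 0, -0.03], 0, -1],
  ],
)

```text
t: 8.85
eef_pos: [541.0, 132.4, 235.1]
tcp_rot: [-3.141, 0.0, 2.792]
ft_force: [-0.9, 1.3, 6.0]
opening: 0.518
grip_force: 30.0
```

move_arm(
  commands=[
    [[0, 0, -0.03], 0, -1],
  ],
)

```text
t: 8.93
eef_pos: [541.0, 132.4, 234.2]
tcp_rot: [-3.141, -0.0, 2.792]
ft_force: [0.5, 1.6, 6.3]
opening: 0.521
grip_force: 30.0
```

move_arm(
  commands=[
    [[0, 0, -0.03], 0, -1],
  ],
)

```text
t: 9.02
eef_pos: [541.0, 132.4, 233.3]
tcp_rot: [-3.141, 0.0, 2.792]
ft_force: [-0.6, 1.7, 6.8]
opening: 0.517
grip_force: 30.0
```

move_arm(
  commands=[
    [[0, 0, -0.03], 0, -1],
  ],
)

```text
t: 9.1
eef_pos: [540.9, 132.4, 232.4]
tcp_rot: [-3.141, -0.0, 2.792]
ft_force: [0.5, 1.7, 6.5]
opening: 0.518
grip_force: 30.0
```

move_arm(
  commands=[
    [[0, 0, -0.03], 0, -1],
  ],
)

```text
t: 9.18
eef_pos: [541.0, 132.4, 231.5]
tcp_rot: [-3.141, 0.0, 2.792]
ft_force: [0.4, 1.9, 6.4]
opening: 0.522
grip_force: 30.0
```

move_arm(
  commands=[
    [[0, 0, -0.03], 0, -1],
  ],
)

```text
t: 9.27
eef_pos: [541.0, 132.4, 230.6]
tcp_rot: [-3.141, 0.0, 2.792]
ft_force: [0.1, 2.3, 6.8]
opening: 0.515
grip_force: 30.0
```

move_arm(
  commands=[
    [[0, 0, -0.02], 0, -1],
  ],
)

```text
t: 9.35
eef_pos: [541.0, 132.4, 230.0]
tcp_rot: [-3.141, 0.0, 2.792]
ft_force: [-0.2, 1.4, 6.7]
opening: 0.518
grip_force: 30.0
```

move_arm(
  commands=[
    [[0, 0, -0.025], 0, -1],
  ],
)

```text
t: 9.43
eef_pos: [541.0, 132.4, 229.3]
tcp_rot: [-3.141, 0.0, 2.792]
ft_force: [0.7, 1.9, 6.8]
opening: 0.518
grip_force: 30.0
```

move_arm(
  commands=[
    [[0, 0, -0.025], 0, -1],
  ],
)

```text
t: 9.52
eef_pos: [541.0, 132.4, 228.6]
tcp_rot: [-3.141, 0.0, 2.792]
ft_force: [0.5, 1.4, 6.3]
opening: 0.519
grip_force: 30.0
```

move_arm(
  commands=[
    [[0, 0, -0.025], 0, -1],
  ],
)

```text
t: 9.6
eef_pos: [541.0, 132.4, 227.8]
tcp_rot: [-3.142, 0.0, 2.792]
ft_force: [0.1, 1.0, 6.4]
opening: 0.517
grip_force: 30.0
```

move_arm(
  commands=[
    [[0, 0, -0.025], 0, -1],
  ],
)

```text
t: 9.68
eef_pos: [541.0, 132.4, 227.0]
tcp_rot: [-3.141, 0.0, 2.792]
ft_force: [-0.7, 2.0, 6.2]
opening: 0.52
grip_force: 30.0
```

move_arm(
  commands=[
    [[0, 0, -0.025], 0, -1],
  ],
)

```text
t: 9.77
eef_pos: [541.0, 132.4, 226.3]
tcp_rot: [-3.142, 0.0, 2.792]
ft_force: [-0.3, 0.7, 6.3]
opening: 0.52
grip_force: 30.0
```

move_arm(
  commands=[
    [[0, 0, -0.02], 0, -1],
  ],
)

```text
t: 9.85
eef_pos: [541.0, 132.4, 225.7]
tcp_rot: [-3.141, -0.0, 2.792]
ft_force: [0.1, 2.3, 5.8]
opening: 0.518
grip_force: 30.0
```

move_arm(
  commands=[
    [[0, 0, -0.025], 0, -1],
  ],
)

```text
t: 9.93
eef_pos: [541.0, 132.4, 225.0]
tcp_rot: [-3.142, 0.0, 2.792]
ft_force: [-1.0, 1.9, 9.4]
opening: 0.52
grip_force: 30.0
```

move_arm(
  commands=[
    [[0, 0, -0.02], 0, -1],
  ],
)

```text
t: 10.02
eef_pos: [541.0, 132.4, 224.6]
tcp_rot: [-3.142, 0.0, 2.792]
ft_force: [-1.4, 1.6, 12.8]
opening: 0.521
grip_force: 30.0
```

move_arm(
  commands=[
    [[0, 0, -0.02], 0, -1],
  ],
)

```text
t: 10.1
eef_pos: [541.0, 132.4, 224.2]
tcp_rot: [-3.142, 0.0, 2.792]
ft_force: [-3.1, 1.3, 15.5]
opening: 0.517
grip_force: 30.0
```

move_arm(
  commands=[
    [[0, 0, -0.018], 0, -1],
    [[0, 0, 0], 0, -1],
    [[0, 0, 0], 0, -1],
  ],
)

```text
t: 10.35
eef_pos: [540.9, 132.4, 223.9]
tcp_rot: [3.142, 0.0, 2.792]
ft_force: [-2.0, 2.7, 14.7]
opening: 0.519
grip_force: 30.0
```

move_arm(
  commands=[
    [[0, 0, 0], 0, -1],
    [[0, 0, 0], 0, -1],
    [[0, 0, 0], 0, -1],
  ],
)

```text
t: 10.6
eef_pos: [540.9, 132.4, 223.9]
tcp_rot: [3.142, 0.0, 2.792]
ft_force: [-2.4, 2.1, 15.2]
opening: 0.522
grip_force: 30.0
```

move_arm(
  commands=[
    [[0, 0, 0], 0, 0.6],
    [[0, 0, 0], 0, 0.6],
    [[0, 0, 0], 0, 0.6],
    [[0, 0, 0], 0, 0.6],
    [[0, 0, 0.5], 0, 0.6],
    [[0, 0, 1], 0, 0.6],
    [[0, 0, 1], 0, 0.6],
    [[0, 0, 0.8], 0, 0.6],
    [[0, 0, 0], 0, 0.6],
  ],
)

```text
t: 11.35
eef_pos: [541.5, 132.6, 326.1]
tcp_rot: [3.139, 0.005, 2.792]
ft_force: [-0.1, -0.1, -0.0]
opening: 0.798
grip_force: 0.0
```

move_arm(
  commands=[
    [[0.26, -0.95, 0], 0, 0.6],
    [[0.26, -0.95, 0], 0, 0.6],
    [[0.26, -0.95, 0], 0, 0.6],
    [[0.26, -0.95, 0], 0, 0.6],
    [[0.26, -0.95, 0], 0, 0.6],
    [[0.26, -0.95, 0], 0, 0.6],
    [[0.26, -0.95, 0], 0, 0.6],
    [[0.26, -0.95, 0], 0, 0.6],
    [[0.26, -0.95, 0], 0, 0.6],
    [[0.26, -0.95, 0], 0, 0.6],
    [[0.26, -0.95, 0], 0, 0.6],
    [[0.26, -0.95, 0], 0, 0.6],
    [[0.26, -0.95, -0.1], 0, 0.6],
    [[0, 0, -0.3], 0, 0.6],
    [[0, 0, 0], 0, 0.6],
    [[0, 0, 0], 0, 0.6],
  ],
)

```text
t: 12.68
eef_pos: [642.0, -237.6, 308.6]
tcp_rot: [3.141, -0.003, 2.792]
ft_force: [-0.4, 0.8, 0.5]
opening: 0.795
grip_force: 0.0
```

Run:
```python
from h import *
s=env.state();print(s["t"],s["eef_pos"],s["tcp_rot"],s["ft_force"])
p=read_camera("wrist");save(p,"w5.png");print(ring(p,"medium_spacer",5))
q=read_camera("scene");v=cv2.resize(q["image"][225:300,330:415],None,fx=6,fy=6,interpolation=2);w=cv2.resize(p["image"],(600,450))
o=np.zeros((450,600+510-310,3),np.uint8);o[:,:400]=cv2.resize(p["image"],(400,450));o[:353,400:]=cv2.resize(v,(400,353));save({"image":o},"c5.png")
```

```text
12.6833 [ 642.04961462 -237.56264324  308.62448015] [ 3.14111187e+00 -2.81256276e-03  2.79153599e+00] [-0.4385411   0.77737396  0.4832202 ]
[(array([318.1, 239. ]), array([71.9, 72.6]), array([ 643.9, -239.6,    5. ]))]
```

View pics/c5.png

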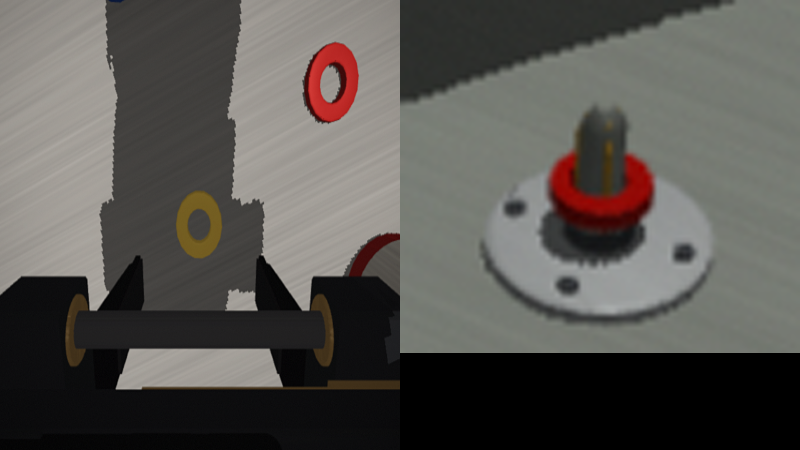

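Red sits level on the seat (right half); yellow lies centred under the gripper. Grasping yellow.

move_arm(
  commands=[
    [[0.05, -0.06, -0.9], 0, 0.6],
    [[0, 0, -0.9], 0, 0.5],
    [[0, 0, -0.9], 0, 0.4],
    [[0, 0, -0.8], 0, 0.4],
    [[0, 0, -0.25], 0, 0.4],
    [[0, 0, 0], 0, 0.4],
    [[0, 0, 0], 0, 0.4],
  ],
)

```text
t: 13.37
eef_pos: [644.3, -239.3, 198.5]
tcp_rot: [3.142, 0.001, 2.793]
ft_force: [-1.7, 0.3, 0.2]
opening: 0.7
grip_force: 0.0
```

move_arm(
  commands=[
    [[-0.02, 0, -0.16], 0, 0.4],
    [[0, 0, 0], 0, 0.4],
    [[0, 0, 0], 0, 0.4],
  ],
)

```text
t: 13.62
eef_pos: [643.4, -239.8, 193.7]
tcp_rot: [-3.142, 0.001, 2.792]
ft_force: [0.2, 0.8, 0.2]
opening: 0.702
grip_force: 0.0
```

move_arm(
  commands=[
    [[0, 0, 0], 0, -1],
    [[0, 0, 0], 0, -1],
    [[0, 0, 0], 0, -1],
    [[0, 0, 0], 0, -1],
    [[0, 0, 0], 0, -1],
  ],
)

```text
t: 14.03
eef_pos: [643.4, -239.8, 193.0]
tcp_rot: [3.142, 0.0, 2.792]
ft_force: [-0.4, 0.5, 2.8]
opening: 0.509
grip_force: 30.0
```

move_arm(
  commands=[
    [[0, 0, 0.95], 0, -1],
    [[0, 0, 0.95], 0, -1],
    [[0, 0, 0.95], 0, -1],
    [[0, 0, 0.95], 0, -1],
    [[-0.263, 0.954, 0], 0, -1],
    [[-0.263, 0.954, 0], 0, -1],
    [[-0.263, 0.954, 0], 0, -1],
    [[-0.263, 0.954, 0], 0, -1],
    [[-0.263, 0.954, 0], 0, -1],
    [[-0.263, 0.954, 0], 0, -1],
    [[-0.263, 0.954, 0], 0, -1],
    [[-0.263, 0.954, 0], 0, -1],
    [[-0.263, 0.954, 0], 0, -1],
    [[-0.263, 0.954, 0], 0, -1],
    [[-0.263, 0.954, 0], 0, -1],
    [[-0.263, 0.954, 0], 0, -1],
    [[-0.263, 0.954, 0], 0, -1],
    [[0, 0, 0], 0, -1],
    [[0, 0, 0], 0, -1],
    [[0, 0, 0], 0, -1],
  ],
)

```text
t: 15.7
eef_pos: [540.9, 132.1, 306.7]
tcp_rot: [3.142, 0.0, 2.792]
ft_force: [-0.6, -0.5, 0.2]
opening: 0.512
grip_force: 30.0
```

Run:
```python
from h import *
s=env.state();print(s["t"],s["eef_pos"],s["tcp_rot"],s["ft_force"],s["opening"])
p=read_camera("wrist");print(ring(p,"medium_spacer",s["eef_pos"][2]-187.5))
```

```text
15.7 [540.85753699 132.08839755 306.7376332 ] [3.14155926e+00 1.48641317e-04 2.79223485e+00] [-0.60424254 -0.48182685  0.20369394] 0.5118260809992645
[(array([318.3, 299.8]), array([110.5, 119.1]), array([539.9, 131.3, 119.2]))]
```

move_arm(
  commands=[
    [[0.02, 0.01, -0.4], 0, -1],
    [[0, 0, -0.4], 0, -1],
    [[0, 0, -0.2], 0, -1],
    [[0, 0, -0.1], 0, -1],
    [[0, 0, 0], 0, -1],
    [[0, 0, 0], 0, -1],
  ],
)

```text
t: 16.25
eef_pos: [541.6, 132.2, 273.9]
tcp_rot: [3.141, 0.0, 2.791]
ft_force: [0.5, 0.0, -1.0]
opening: 0.509
grip_force: 30.0
```

move_arm(
  commands=[
    [[0, 0, -0.1], 0, -1],
  ],
)

```text
t: 16.33
eef_pos: [541.6, 132.4, 271.5]
tcp_rot: [3.141, 0.001, 2.791]
ft_force: [0.2, -0.1, -0.2]
opening: 0.513
grip_force: 30.0
```

move_arm(
  commands=[
    [[0, 0, -0.1], 0, -1],
  ],
)

```text
t: 16.42
eef_pos: [541.5, 132.5, 268.1]
tcp_rot: [3.141, 0.001, 2.792]
ft_force: [0.9, 0.8, -0.6]
opening: 0.511
grip_force: 30.0
```

move_arm(
  commands=[
    [[0, 0, -0.1], 0, -1],
  ],
)

```text
t: 16.5
eef_pos: [541.4, 132.6, 264.8]
tcp_rot: [3.141, 0.001, 2.792]
ft_force: [-0.3, 0.4, 0.4]
opening: 0.508
grip_force: 30.0
```

move_arm(
  commands=[
    [[0, 0, -0.1], 0, -1],
  ],
)

```text
t: 16.58
eef_pos: [541.3, 132.6, 261.6]
tcp_rot: [3.142, -0.0, 2.792]
ft_force: [-2.2, -1.1, 2.4]
opening: 0.507
grip_force: 30.0
```

move_arm(
  commands=[
    [[-0.01, 0, -0.1], 0, -1],
    [[0, 0, -0.1], 0, -1],
    [[0, 0, -0.1], 0, -1],
  ],
)

```text
t: 16.83
eef_pos: [540.9, 132.5, 252.5]
tcp_rot: [-3.141, -0.0, 2.792]
ft_force: [-2.3, -2.3, 2.5]
opening: 0.514
grip_force: 30.0
```

move_arm(
  commands=[
    [[0, 0, -0.1], 0, -1],
    [[0, 0, -0.1], 0, -1],
  ],
)

```text
t: 17.0
eef_pos: [540.9, 132.5, 246.4]
tcp_rot: [-3.141, -0.0, 2.792]
ft_force: [-2.9, -2.7, 2.8]
opening: 0.508
grip_force: 30.0
```

move_arm(
  commands=[
    [[0, 0, -0.06], 0, -1],
    [[0, 0, -0.05], 0, -1],
  ],
)

```text
t: 17.17
eef_pos: [541.0, 132.5, 243.1]
tcp_rot: [-3.141, -0.0, 2.792]
ft_force: [-2.5, -2.6, 2.8]
opening: 0.511
grip_force: 30.0
```

move_arm(
  commands=[
    [[-0.01, -0.015, -0.05], 0, -1],
  ],
)

```text
t: 17.25
eef_pos: [540.8, 132.2, 241.8]
tcp_rot: [3.141, -0.0, 2.792]
ft_force: [-2.4, 0.4, 1.6]
opening: 0.511
grip_force: 30.0
```

move_arm(
  commands=[
    [[0, 0, -0.04], 0, -1],
  ],
)

```text
t: 17.33
eef_pos: [540.8, 132.2, 240.6]
tcp_rot: [3.141, 0.0, 2.792]
ft_force: [-2.5, -0.1, 2.7]
opening: 0.51
grip_force: 30.0
```

move_arm(
  commands=[
    [[0, 0, -0.03], 0, -1],
  ],
)

```text
t: 17.42
eef_pos: [540.8, 132.2, 239.7]
tcp_rot: [3.141, 0.0, 2.792]
ft_force: [-2.5, -0.5, 2.8]
opening: 0.51
grip_force: 30.0
```

move_arm(
  commands=[
    [[0, 0, -0.025], 0, -1],
  ],
)

```text
t: 17.5
eef_pos: [540.8, 132.2, 239.0]
tcp_rot: [3.141, 0.0, 2.792]
ft_force: [-2.2, -0.2, 2.5]
opening: 0.509
grip_force: 30.0
```

move_arm(
  commands=[
    [[0, 0, -0.02], 0, -1],
  ],
)

```text
t: 17.58
eef_pos: [540.8, 132.2, 238.5]
tcp_rot: [3.141, 0.0, 2.792]
ft_force: [-2.3, 0.7, 2.0]
opening: 0.508
grip_force: 30.0
```

move_arm(
  commands=[
    [[0, 0, -0.025], 0, -1],
  ],
)

```text
t: 17.67
eef_pos: [540.8, 132.2, 237.7]
tcp_rot: [3.141, 0.0, 2.792]
ft_force: [-2.7, 0.9, 2.4]
opening: 0.51
grip_force: 30.0
```

move_arm(
  commands=[
    [[0, 0, -0.025], 0, -1],
  ],
)

```text
t: 17.75
eef_pos: [540.8, 132.2, 237.0]
tcp_rot: [3.141, 0.0, 2.792]
ft_force: [-1.7, 1.3, 2.0]
opening: 0.511
grip_force: 30.0
```

move_arm(
  commands=[
    [[0, 0, -0.025], 0, -1],
  ],
)

```text
t: 17.83
eef_pos: [540.8, 132.2, 236.2]
tcp_rot: [3.141, 0.0, 2.792]
ft_force: [-2.2, 0.3, 2.4]
opening: 0.512
grip_force: 30.0
```

move_arm(
  commands=[
    [[0, 0, -0.025], 0, -1],
  ],
)

```text
t: 17.92
eef_pos: [540.8, 132.2, 235.6]
tcp_rot: [3.141, 0.0, 2.792]
ft_force: [-4.2, 1.0, 11.1]
opening: 0.515
grip_force: 30.0
```

move_arm(
  commands=[
    [[0, 0, -0.02], 0, -1],
  ],
)

```text
t: 18.0
eef_pos: [540.8, 132.2, 235.3]
tcp_rot: [3.141, 0.0, 2.792]
ft_force: [-4.6, 0.6, 13.2]
opening: 0.511
grip_force: 30.0
```

move_arm(
  commands=[
    [[0, 0, -0.02], 0, -1],
  ],
)

```text
t: 18.08
eef_pos: [540.8, 132.2, 235.0]
tcp_rot: [3.141, 0.001, 2.792]
ft_force: [-4.1, -0.1, 15.2]
opening: 0.506
grip_force: 30.0
```

move_arm(
  commands=[
    [[0, 0, -0.02], 0, -1],
  ],
)

```text
t: 18.17
eef_pos: [540.8, 132.2, 234.6]
tcp_rot: [3.141, 0.001, 2.792]
ft_force: [-5.8, 0.8, 18.3]
opening: 0.509
grip_force: 30.0
```

move_arm(
  commands=[
    [[0, 0, -0.02], 0, -1],
    [[0, 0, 0], 0, -1],
  ],
)

```text
t: 18.33
eef_pos: [540.7, 132.2, 234.2]
tcp_rot: [3.141, 0.001, 2.792]
ft_force: [-5.1, 0.5, 16.5]
opening: 0.51
grip_force: 30.0
```

move_arm(
  commands=[
    [[0, 0, 0], 0, -1],
    [[0, 0, 0], 0, -1],
    [[0, 0, 0], 0, -1],
  ],
)

```text
t: 18.58
eef_pos: [540.7, 132.2, 234.2]
tcp_rot: [3.141, 0.001, 2.792]
ft_force: [-5.0, 0.2, 17.2]
opening: 0.509
grip_force: 30.0
```

move_arm(
  commands=[
    [[0, 0, 0], 0, 0.6],
    [[0, 0, 0], 0, 0.6],
    [[0, 0, 0], 0, 0.6],
    [[0, 0, 0], 0, 0.6],
    [[0, 0, 0.5], 0, 0.6],
    [[0, 0, 1], 0, 0.6],
    [[0, 0, 1], 0, 0.6],
    [[0, 0, 0], 0, 0.6],
  ],
)

```text
t: 19.25
eef_pos: [541.6, 132.2, 312.5]
tcp_rot: [3.138, 0.006, 2.792]
ft_force: [0.1, 0.4, 0.6]
opening: 0.796
grip_force: 0.0
```

move_arm(
  commands=[
    [[-0.22, -0.99, 0], 0, 0.6],
    [[-0.22, -0.99, 0], 0, 0.6],
    [[-0.22, -0.99, 0], 0, 0.6],
    [[-0.22, -0.99, 0], 0, 0.6],
    [[-0.22, -0.99, 0], 0, 0.6],
    [[-0.22, -0.99, 0], 0, 0.6],
    [[-0.22, -0.99, 0], 0, 0.6],
    [[-0.22, -0.99, 0], 0, 0.6],
    [[-0.22, -0.99, 0], 0, 0.6],
    [[-0.22, -0.99, 0], 0, 0.6],
    [[-0.22, -0.99, 0], 0, 0.6],
    [[-0.22, -0.99, 0], 0, 0.6],
    [[-0.22, -0.99, 0], 0, 0.6],
    [[0, 0, 0], 0, 0.6],
    [[0, 0, 0], 0, 0.6],
    [[0, 0, 0], 0, 0.6],
  ],
)

```text
t: 20.58
eef_pos: [454.8, -253.7, 307.7]
tcp_rot: [3.141, -0.001, 2.791]
ft_force: [0.6, 0.3, -0.9]
opening: 0.799
grip_force: 0.0
```

Run:
```python
from h import *
s=env.state();print(s["t"],s["eef_pos"],s["tcp_rot"],s["ft_force"])
p=read_camera("wrist");print(ring(p,"thin_spacer",4))
q=read_camera("scene");v=cv2.resize(q["image"][225:300,330:415],None,fx=6,fy=6,interpolation=2)
o=np.zeros((450,800,3),np.uint8);o[:,:400]=cv2.resize(p["image"],(400,450));o[:353,400:]=cv2.resize(v,(400,353));save({"image":o},"c6.png")
```

```text
20.5833 [ 454.84731047 -253.73977946  307.67913994] [ 3.14120747e+00 -6.85712955e-04  2.79120550e+00] [ 0.60094926  0.30482112 -0.87032044]
[(array([317.3, 235.3]), array([70.7, 72.1]), array([ 454.7, -255.7,    4. ]))]
```

View pics/c6.png

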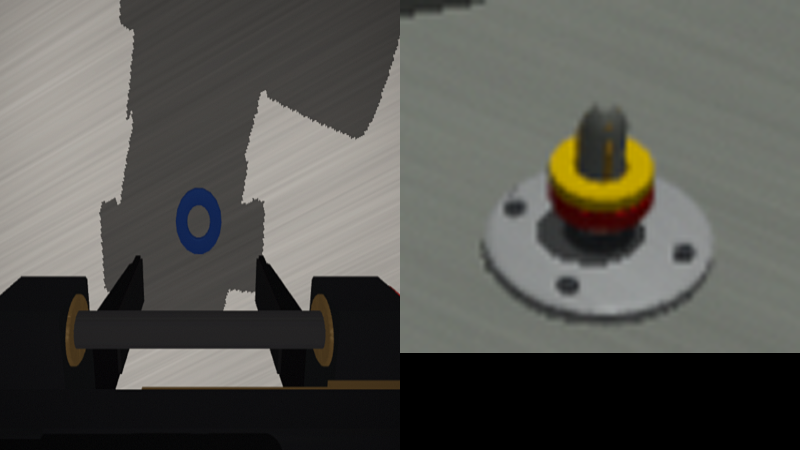

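Yellow sits flat on red; blue is centred below the gripper.

move_arm(
  commands=[
    [[-0.01, -0.06, -0.9], 0, 0.6],
    [[0, 0, -0.9], 0, 0.5],
    [[0, 0, -0.9], 0, 0.4],
    [[0, 0, -0.8], 0, 0.4],
    [[0, 0, -0.2], 0, 0.4],
    [[0, 0, 0], 0, 0.4],
    [[0, 0, 0], 0, 0.4],
    [[0, 0, 0], 0, 0.4],
  ],
)

```text
t: 21.35
eef_pos: [455.0, -255.6, 198.4]
tcp_rot: [-3.141, 0.002, 2.792]
ft_force: [0.2, 0.3, 0.3]
opening: 0.7
grip_force: 0.0
```

move_arm(
  commands=[
    [[-0.015, 0, -0.2], 0, 0.4],
    [[0, 0, 0], 0, 0.4],
    [[0, 0, 0], 0, 0.4],
  ],
)

```text
t: 21.6
eef_pos: [454.2, -255.8, 191.4]
tcp_rot: [-3.142, 0.0, 2.792]
ft_force: [0.2, 0.2, 0.0]
opening: 0.699
grip_force: 0.0
```

move_arm(
  commands=[
    [[0, 0, 0], 0, -1],
    [[0, 0, 0], 0, -1],
    [[0, 0, 0], 0, -1],
    [[0, 0, 0], 0, -1],
    [[0, 0, 0], 0, -1],
  ],
)

```text
t: 22.02
eef_pos: [454.2, -255.8, 191.2]
tcp_rot: [3.142, 0.0, 2.792]
ft_force: [-0.4, -0.8, 2.4]
opening: 0.512
grip_force: 30.0
```

move_arm(
  commands=[
    [[0, 0, 0.95], 0, -1],
    [[0, 0, 0.95], 0, -1],
    [[0, 0, 0.95], 0, -1],
    [[0, 0, 0.95], 0, -1],
    [[0.223, 0.995, 0], 0, -1],
    [[0.223, 0.995, 0], 0, -1],
    [[0.223, 0.995, 0], 0, -1],
    [[0.223, 0.995, 0], 0, -1],
    [[0.223, 0.995, 0], 0, -1],
    [[0.223, 0.995, 0], 0, -1],
    [[0.223, 0.995, 0], 0, -1],
    [[0.223, 0.995, 0], 0, -1],
    [[0.223, 0.995, 0], 0, -1],
    [[0.223, 0.995, 0], 0, -1],
    [[0.223, 0.995, 0], 0, -1],
    [[0.223, 0.995, 0], 0, -1],
    [[0.223, 0.995, 0], 0, -1],
    [[0, 0, 0], 0, -1],
    [[0, 0, 0], 0, -1],
    [[0, 0, 0], 0, -1],
  ],
)

```text
t: 23.68
eef_pos: [540.9, 132.1, 304.8]
tcp_rot: [-3.141, -0.001, 2.792]
ft_force: [-0.4, -0.5, 0.0]
opening: 0.516
grip_force: 30.0
```

Run:
```python
from h import *
s=env.state();print(s["t"],s["eef_pos"],s["tcp_rot"],s["ft_force"],s["opening"])
p=read_camera("wrist");print(ring(p,"thin_spacer",s["eef_pos"][2]-187))
```

```text
23.6833 [540.92662301 132.06981482 304.84080194] [-3.14124707e+00 -5.60802925e-04  2.79229902e+00] [-0.39262883 -0.48460185  0.03462836] 0.5155689685006973
[(array([318.7, 300.8]), array([110.8, 118.1]), array([540.1, 131.3, 117.8]))]
```

move_arm(
  commands=[
    [[0, 0.005, -0.4], 0, -1],
    [[0, 0, -0.4], 0, -1],
    [[0, 0, -0.2], 0, -1],
    [[0, 0, -0.1], 0, -1],
    [[0, 0, 0], 0, -1],
    [[0, 0, 0], 0, -1],
  ],
)

```text
t: 24.23
eef_pos: [541.3, 132.0, 272.3]
tcp_rot: [3.141, 0.0, 2.791]
ft_force: [-0.5, -0.2, 0.4]
opening: 0.513
grip_force: 30.0
```

move_arm(
  commands=[
    [[0, 0, -0.1], 0, -1],
  ],
)

```text
t: 24.32
eef_pos: [541.4, 132.3, 269.9]
tcp_rot: [3.141, 0.001, 2.792]
ft_force: [0.1, -0.4, -0.9]
opening: 0.515
grip_force: 30.0
```

move_arm(
  commands=[
    [[0, 0, -0.1], 0, -1],
  ],
)

```text
t: 24.4
eef_pos: [541.2, 132.4, 266.4]
tcp_rot: [3.141, 0.001, 2.792]
ft_force: [-0.4, -0.8, -0.0]
opening: 0.514
grip_force: 30.0
```

move_arm(
  commands=[
    [[0, 0, -0.1], 0, -1],
  ],
)

```text
t: 24.48
eef_pos: [541.2, 132.4, 263.1]
tcp_rot: [3.141, 0.001, 2.792]
ft_force: [0.3, 0.2, -0.0]
opening: 0.518
grip_force: 30.0
```

move_arm(
  commands=[
    [[0, 0, -0.1], 0, -1],
  ],
)

```text
t: 24.57
eef_pos: [541.1, 132.5, 259.9]
tcp_rot: [3.141, -0.0, 2.792]
ft_force: [-1.9, 1.1, 0.5]
opening: 0.515
grip_force: 30.0
```

move_arm(
  commands=[
    [[0, 0, -0.1], 0, -1],
  ],
)

```text
t: 24.65
eef_pos: [541.0, 132.5, 256.8]
tcp_rot: [-3.142, -0.001, 2.792]
ft_force: [-1.6, 2.5, 2.8]
opening: 0.509
grip_force: 30.0
```

move_arm(
  commands=[
    [[0, 0, -0.1], 0, -1],
  ],
)

```text
t: 24.73
eef_pos: [541.0, 132.6, 253.8]
tcp_rot: [3.142, -0.001, 2.792]
ft_force: [-2.1, 2.6, 2.0]
opening: 0.514
grip_force: 30.0
```

move_arm(
  commands=[
    [[0, 0, -0.1], 0, -1],
  ],
)

```text
t: 24.82
eef_pos: [541.0, 132.6, 250.8]
tcp_rot: [3.142, -0.001, 2.792]
ft_force: [-3.0, 1.2, 2.3]
opening: 0.514
grip_force: 30.0
```

move_arm(
  commands=[
    [[0, 0, -0.06], 0, -1],
  ],
)

```text
t: 24.9
eef_pos: [541.0, 132.6, 248.8]
tcp_rot: [-3.142, -0.001, 2.792]
ft_force: [-2.0, 2.3, 2.5]
opening: 0.514
grip_force: 30.0
```

move_arm(
  commands=[
    [[0, 0, -0.06], 0, -1],
  ],
)

```text
t: 24.98
eef_pos: [541.0, 132.5, 247.2]
tcp_rot: [-3.142, -0.001, 2.792]
ft_force: [-3.4, 2.5, 2.8]
opening: 0.516
grip_force: 30.0
```

move_arm(
  commands=[
    [[0, 0, -0.04], 0, -1],
  ],
)

```text
t: 25.07
eef_pos: [541.0, 132.5, 246.0]
tcp_rot: [-3.142, -0.0, 2.792]
ft_force: [-2.9, 3.1, 3.5]
opening: 0.517
grip_force: 30.0
```

move_arm(
  commands=[
    [[0, 0, -0.025], 0, -1],
  ],
)

```text
t: 25.15
eef_pos: [541.1, 132.5, 245.4]
tcp_rot: [-3.142, -0.0, 2.792]
ft_force: [-3.9, 3.0, 3.1]
opening: 0.512
grip_force: 30.0
```

move_arm(
  commands=[
    [[0, 0, -0.025], 0, -1],
  ],
)

```text
t: 25.23
eef_pos: [541.1, 132.5, 244.7]
tcp_rot: [3.142, -0.0, 2.792]
ft_force: [-4.0, 2.5, 3.8]
opening: 0.515
grip_force: 30.0
```

move_arm(
  commands=[
    [[0, 0, -0.025], 0, -1],
  ],
)

```text
t: 25.32
eef_pos: [541.1, 132.5, 244.0]
tcp_rot: [3.142, -0.0, 2.792]
ft_force: [-2.8, 3.5, 3.0]
opening: 0.513
grip_force: 30.0
```

move_arm(
  commands=[
    [[0, 0, -0.02], 0, -1],
  ],
)

```text
t: 25.4
eef_pos: [541.1, 132.4, 243.4]
tcp_rot: [3.142, -0.0, 2.792]
ft_force: [-5.1, 3.3, 4.4]
opening: 0.514
grip_force: 30.0
```

move_arm(
  commands=[
    [[0, 0, -0.02], 0, -1],
  ],
)

```text
t: 25.48
eef_pos: [541.1, 132.5, 242.9]
tcp_rot: [3.141, -0.0, 2.792]
ft_force: [-4.6, 3.5, 4.8]
opening: 0.512
grip_force: 30.0
```

move_arm(
  commands=[
    [[0, 0, -0.02], 0, -1],
  ],
)

```text
t: 25.57
eef_pos: [541.1, 132.4, 242.5]
tcp_rot: [3.141, 0.0, 2.792]
ft_force: [-6.4, 2.3, 12.9]
opening: 0.513
grip_force: 30.0
```

move_arm(
  commands=[
    [[0, 0, -0.02], 0, -1],
  ],
)

```text
t: 25.65
eef_pos: [541.1, 132.4, 242.2]
tcp_rot: [3.141, 0.0, 2.792]
ft_force: [-7.1, 2.2, 15.0]
opening: 0.517
grip_force: 30.0
```

move_arm(
  commands=[
    [[-0.01, 0, -0.02], 0, -1],
  ],
)

```text
t: 25.73
eef_pos: [540.9, 132.5, 241.9]
tcp_rot: [3.141, 0.001, 2.792]
ft_force: [-5.3, 2.5, 17.3]
opening: 0.516
grip_force: 30.0
```

move_arm(
  commands=[
    [[0, 0, -0.02], 0, -1],
    [[0, 0, 0], 0, -1],
  ],
)

```text
t: 25.9
eef_pos: [540.9, 132.4, 241.5]
tcp_rot: [3.141, 0.001, 2.792]
ft_force: [-6.8, 1.6, 16.3]
opening: 0.517
grip_force: 30.0
```

move_arm(
  commands=[
    [[0, 0, -0.018], 0, -1],
  ],
)

```text
t: 25.98
eef_pos: [540.9, 132.4, 241.2]
tcp_rot: [3.141, 0.001, 2.792]
ft_force: [-7.7, 1.1, 21.4]
opening: 0.519
grip_force: 30.0
```

move_arm(
  commands=[
    [[0, 0, 0], 0, -1],
    [[0, 0, 0], 0, -1],
    [[0, 0, 0], 0, -1],
    [[0, 0, 0], 0, -1],
  ],
)

```text
t: 26.32
eef_pos: [540.9, 132.4, 241.2]
tcp_rot: [3.141, 0.001, 2.792]
ft_force: [-7.4, 1.7, 17.4]
opening: 0.517
grip_force: 30.0
```

move_arm(
  commands=[
    [[0, 0, 0], 0, 0.6],
    [[0, 0, 0], 0, 0.6],
    [[0, 0, 0], 0, 0.6],
    [[0, 0, 0], 0, 0.6],
    [[0, 0, 0.5], 0, 0.6],
    [[0, 0, 1], 0, 0.6],
    [[0, 0, 1], 0, 0.6],
    [[0, 0, 0.5], 0, 0.6],
    [[-0.5, -0.9, 0], 0, 0.6],
    [[-0.5, -0.9, 0], 0, 0.6],
    [[-0.5, -0.9, 0], 0, 0.6],
    [[-0.5, -0.9, 0], 0, 0.6],
    [[0, 0, 0], 0, 0.6],
    [[0, 0, 0], 0, 0.6],
  ],
)

```text
t: 27.48
eef_pos: [480.7, 23.4, 330.0]
tcp_rot: [3.141, 0.0, 2.789]
ft_force: [-0.2, 0.5, 0.3]
opening: 0.801
grip_force: 0.0
```

Run:
```python
from h import *
s=env.state();print(s["t"],s["eef_pos"],s["ft_force"])
q=read_camera("scene");p=read_camera("top");v=cv2.resize(q["image"][225:300,330:415],None,fx=6,fy=6,interpolation=2)
o=np.zeros((420,800,3),np.uint8);o[:353,:400]=cv2.resize(v,(400,353));o[:300,400:]=cv2.resize(p["image"],(400,300));save({"image":o},"c7.png")
```

```text
27.4833 [480.67233426  23.35273456 330.01952013] [-0.16638235  0.53760692  0.32778658]
```

View pics/c7.png

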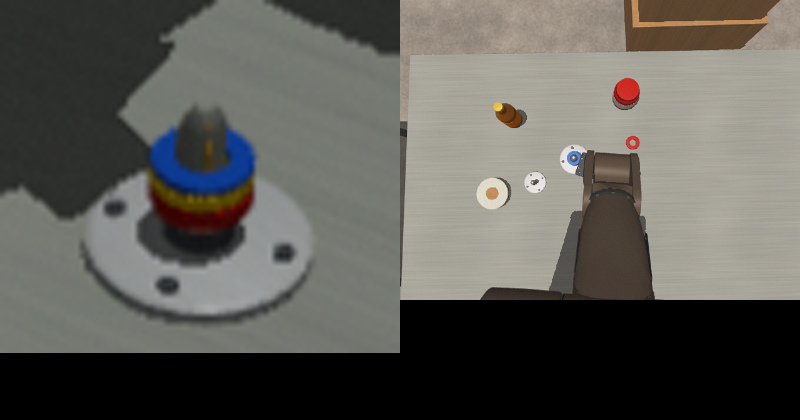

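The stack stands red, yellow, blue, with the rings flat on each other, and the bystanders are where they were.

```bash
python3 -c "
from cell import env;print(env.job_done())"
```

```text
the job is handed in; nothing more can be done
None
```

I stacked the three spacers on the larger arbor in order (red, yellow, blue) and handed the job in at about 27 s. By arm height and wrist force, the seat gave roughly 1.2–1.6 mm at each press, held for at least 0.2 s. The stack stands free with the bottle, jar and reel unmoved, but no verdict came back.

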